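# Top up the bread baskets by kind

### The job

Top up the two wicker baskets from the bread board: lay the two short baguettes on the board into the basket that already holds a baguette, parallel to that one and side by side, and the two round rolls into the basket that already holds a round roll. Set every piece down crust up, flat on the basket's floor, without dropping it or piling it on another. Do not shift the bread already in the baskets, and leave the croissant lying where it is on the board.

Things in the scene. Friction and masses are not known exactly. Their poses are not given: they have to be found in the camera images.
- baguette_1: One of the two baguettes to move: short crusty baguette with pointed ends and slashes on top, 140 long x 42 wide x 36 high (mm), flat underside, stiff, about 90 g; origin at the centre of its underside, x along its length, z up out of the crust; at the start on the bread board
- baguette_2: The other baguette to move: short crusty baguette with pointed ends and slashes on top, 140 long x 42 wide x 36 high (mm), flat underside, stiff, about 90 g; origin at the centre of its underside, x along its length, z up out of the crust; at the start on the bread board
- roll_1: One of the two rolls to move: round crusty roll with a cross cut in the top, 60 to 62 across x 44 high (mm), domed, widest up to 30 mm above its flat underside, stiff, about 60 g; origin at the centre of its underside, z up; at the start on the bread board
- roll_2: The other roll to move: round crusty roll with a cross cut in the top, 60 to 62 across x 44 high (mm), domed, widest up to 30 mm above its flat underside, stiff, about 60 g; origin at the centre of its underside, z up; at the start on the bread board
- croissant: Croissant, crescent about 105 across the tips (along its y) x 70 x 41 high (mm), about 50 g, lying on the bread board among the rest, not to be moved; origin on its underside near the middle of the crescent, x towards its fat outer bend
- baguette_in: The baguette already in its basket, loose: short crusty baguette with pointed ends and slashes on top, 140 long x 42 wide x 36 high (mm), flat underside, stiff, about 90 g; origin at the centre of its underside, x along its length, z up out of the crust; it lies about parallel to the basket's x, near the +y wall, leaving the rest of the floor free
- roll_in: The roll already in the other basket, loose: round crusty roll with a cross cut in the top, 60 to 62 across x 44 high (mm), domed, widest up to 30 mm above its flat underside, stiff, about 60 g; origin at the centre of its underside, z up; it lies near the basket's -y wall, leaving the rest of the floor free
- basket_a: The basket that holds the one baguette: fixed oblong wicker basket; inside 180 along its x by 240 along its y (mm), flat floor 6 above the counter, walls 12 thick, rim 66 high; a blank dark card hangs outside on its +x wall, top at 77. Origin under its centre on the counter. Both baskets look alike and may stand left or right of the board: their contents tell them apart.
- basket_b: The basket that holds the one round roll: fixed oblong wicker basket; inside 180 along its x by 240 along its y (mm), flat floor 6 above the counter, walls 12 thick, rim 66 high; a blank dark card hangs outside on its +x wall, top at 77. Origin under its centre on the counter. Both baskets look alike and may stand left or right of the board: their contents tell them apart.
- bread_board: Fixed wooden board between the baskets, 380 along x x 310 along y x 18 thick (mm), on which the baguettes, rolls and croissant lie (their undersides 18 above the counter); origin at the centre of its underside

How it is judged (in metres and radians):
At the end, for the whole second after the job is handed in: Baguettes in the baguette's basket within 0.3 rad of parallel to it, rolls in the roll's basket; each released, at rest, crust up (tilt under 0.2 rad), underside within 8 mm of the floor; the bread already in the baskets and the croissant within 30 mm of where they started (x of baguette_1 in the frame of basket_a between -0.035 and 0.035 m and y of baguette_1 in the frame of basket_a between -0.108 and 0.108 m and z of baguette_1 in the frame of basket_a between 0 and 0.014 m and linear speed of each of baguette_1, baguette_2, baguette_in, roll_1, roll_2, roll_in below 0.02 m/s and angle between each of baguette_1, baguette_2, baguette_in, roll_1, roll_2, roll_in's own z axis and vertical below 0.2 rad and x of baguette_2 in the frame of basket_a between -0.035 and 0.035 m and y of baguette_2 in the frame of basket_a between -0.108 and 0.108 m and z of baguette_2 in the frame of basket_a between 0 and 0.014 m and x of baguette_in in the frame of basket_a between -0.035 and 0.035 m and y of baguette_in in the frame of basket_a between -0.108 and 0.108 m and z of baguette_in in the frame of basket_a between 0 and 0.014 m and angle between the x axis of each of baguette_1, baguette_2 and the x axis of baguette_in, either way round below 0.3 rad and x of roll_1 in the frame of basket_b between -0.07 and 0.07 m and y of roll_1 in the frame of basket_b between -0.1 and 0.1 m and z of roll_1 in the frame of basket_b between 0 and 0.014 m and x of roll_2 in the frame of basket_b between -0.07 and 0.07 m and y of roll_2 in the frame of basket_b between -0.1 and 0.1 m and z of roll_2 in the frame of basket_b between 0 and 0.014 m and x of roll_in in the frame of basket_b between -0.07 and 0.07 m and y of roll_in in the frame of basket_b between -0.1 and 0.1 m and z of roll_in in the frame of basket_b between 0 and 0.014 m and distance of each of baguette_in, roll_in, croissant from where it was at the start of the episode below 0.03 m); the robot touches nothing.
It fails at once if the croissant is moved more than 30 mm (distance of croissant from where it was at the start of the episode above 0.03 m).
It fails at once if baguette_1 is dropped or thrown (out of the fingers at over 0.7 m/s, a fall of about 25 mm) (contact force between the fingers and baguette_1 below 0.05 N and linear speed of baguette_1 above 0.7 m/s).
It fails at once if baguette_2 is dropped or thrown (out of the fingers at over 0.7 m/s, a fall of about 25 mm) (contact force between the fingers and baguette_2 below 0.05 N and linear speed of baguette_2 above 0.7 m/s).
It fails at once if roll_1 is dropped or thrown (out of the fingers at over 0.7 m/s, a fall of about 25 mm) (contact force between the fingers and roll_1 below 0.05 N and linear speed of roll_1 above 0.7 m/s).
It fails at once if roll_2 is dropped or thrown (out of the fingers at over 0.7 m/s, a fall of about 25 mm) (contact force between the fingers and roll_2 below 0.05 N and linear speed of roll_2 above 0.7 m/s).
It also fails if it takes over 115 s, if anything falls off the work surface, if the arm or the gripper's body presses on something with over 40 N, if the wrist force passes 120 N, or if a joint passes its speed limit or range.

### The arm

A 7-joint arm with a two-finger parallel gripper is mounted at the origin on the work surface. World frame = base frame: x ahead of the robot, y to its left, z up, the work surface at z = 0. Lengths are in mm, angles in rad, forces in N, time in s.
With the tool pointing down it reaches from about 400 to 875 mm from the base axis. Payload 4.4 kg.
Tool frame: the origin (TCP) lies at the very end of the fingers, on their centre line; the grasp point (between the pads) lies 19 mm behind it; z points along the fingers, y is the line along which they close (so a half turn about z gives the same grasp; the last joint's range is limited). The gripper opens to 85 mm and grips with 20 to 120 N. Pads are 22 mm wide; open, the fingers measure 114 mm over their backs; the gripper's body (76 mm by 85 mm) begins 54 mm behind the grasp point. The pads swing forward as they close: fully open they stand 13 mm farther back than shut.
Start: joints at [-1.245, 0.628, 0.038, 1.517, -0.027, 0.996, -0.02], TCP at [248.182, 600.769, 231.313] pointing down, gripper open.
Joint ranges: [-3.06, 3.06], [-0.37, 2.12], [-1.25, 1.32], [0.18, 2.47], [-1.1, 4.24], [0.23, 1.98], [-2.94, 2.94]. Speed limits (rad/s): [2.57, 2.57, 3.14, 3.14, 3.14, 3.14, 3.14].

### API

Orientations are given as [roll, pitch, yaw] about the fixed x, y, z axes, in that order (R = Rz(yaw) Ry(pitch) Rx(roll)).
In Python, from cell import read_state, get_image, camera_info, finish_job gives the robot as it stands.
- The arm moves only by the tool play_rows, never from a script. Its argument "deltas" is one flat list of numbers, 7 for each row, row after row: the shift along the tool's x, y, z in mm, then the turn, a rotation vector about the tool's x, y, z in rad, then the opening, from 0 (shut) to 1 (fully open). In form: [dx, dy, dz, ax, ay, az, grip, dx, dy, dz, ax, ay, az, grip, ...]. A call has 1 to 10 rows; each row is the pose to reach, as a shift and turn from the pose commanded when the call began, along the tool's axes at that moment; what a row does not reach only later rows make up. A row lasts 1/8 s, in which the tool goes at most 62.5 mm and 10.7 degrees, less where a joint would pass 70% of its speed; a pose out of reach is approached as far as the arm can. A call with a gripper value outside its range is refused whole. The fingers move at their own pace and stop on an object; the grip force is fixed at half the most. Time passes only in rows, so rows that repeat a pose let the fingers close. It gives the time, the measured TCP pose, the force, the opening and the grip force at its end, in the units of the state.
- read_state(): the state, without advancing time (a new reading comes with each control period).
- get_image(name): name is "side" or "top"; returns the picture (384x512x3 uint8, red, green, blue); there is no depth.
- camera_info(name): a dict with "fx", "fy", "cx", "cy" (pixels), "distortion" ([k1, k2, p1, p2, k3] as OpenCV has them; the pictures are not rectified), "T" (4x4, takes a point from camera to world coordinates). Camera axes: x right, y down, z forward; pixel columns grow to the right and rows downward; lengths in mm; the calibration is good to about 2 mm. A picture is of the moment at which its call begins. camera_info takes no time and is no camera call.
- finish_job(): hands the job in; it is judged then, once.
The state is a dict: "clock": time; "qpos": joint angles; "qd": joint speeds; "tau": joint torques, N m; "eef_pos": TCP position; "tool_rot": TCP orientation; "force": force on the tool from outside, world axes, zero at the start; "torque": the same for the moment, N m; "width": finger opening in mm; "gripper_force": force on a finger pad.
Only numpy, scipy, OpenCV 4.12 (cv2) and the standard library are available. Lean on these libraries where they do the work, as an engineer would, in place of code of your own. Each camera call takes 0.05 s, during which the arm holds its last target. There are 200 camera calls.

## Working session

There is one attempt and no reset: what is moved stays moved. The work goes in short steps, Python scripts to look and compute and a tool call to move; the robot and the scene stay as the last step left them, time stands still between calls to the robot, and variables do not carry over. Pictures are saved under pics/ and viewed, at most 14 in all, crops included, and the job is handed in when it is done.

Besides the shell and the picture viewer there is one more tool, called after "Request:" as name(argument=value, ...) on one line, values as JSON. play_rows: Moves the arm, as the interface text tells. Its arguments: {"type":"object","properties":{"deltas":{"type":"array"}},"required":["deltas"]}

```bash
mkdir -p pics
python3 - <<'E'
from cell import *
import cv2,numpy as np
for n in("top","side"):
    cv2.imwrite(f"pics/{n}0.png",cv2.resize(get_image(n)[:,:,::-1],(800,600),interpolation=cv2.INTER_CUBIC))
    c=camera_info(n);print({k:np.round(v,3).tolist() for k,v in c.items()})
s=read_state();print({k:np.round(s[k],3).tolist() for k in("clock","eef_pos","tool_rot","width","force")})
E
```

```text
{'fx': 469.495, 'fy': 469.495, 'cx': 258.578, 'cy': 194.028, 'distortion': [-0.101, 0.0, 0.0, 0.0, 0.0], 'T': [[0.001, -0.986, 0.169, 338.466], [-1.0, -0.001, -0.001, 10.016], [0.002, -0.169, -0.986, 1315.624], [0.0, 0.0, 0.0, 1.0]]}
{'fx': 456.44, 'fy': 456.44, 'cx': 251.754, 'cy': 204.262, 'distortion': [-0.087, 0.0, 0.0, 0.0, 0.0], 'T': [[0.842, -0.397, 0.366, -26.751], [-0.54, -0.629, 0.56, -841.69], [0.007, -0.669, -0.743, 1190.023], [0.0, 0.0, 0.0, 1.0]]}
{'clock': 0.1, 'eef_pos': [247.93, 600.216, 230.454], 'tool_rot': [-3.14, 0.0, 2.75], 'width': 85.071, 'force': [-0.853, -0.345, 0.574]}
```

View pics/top0.png

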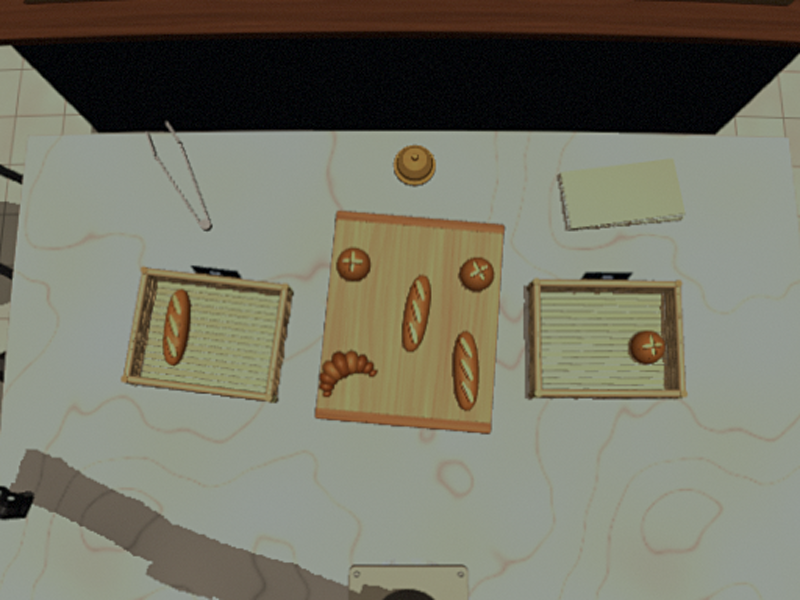

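View pics/side0.png

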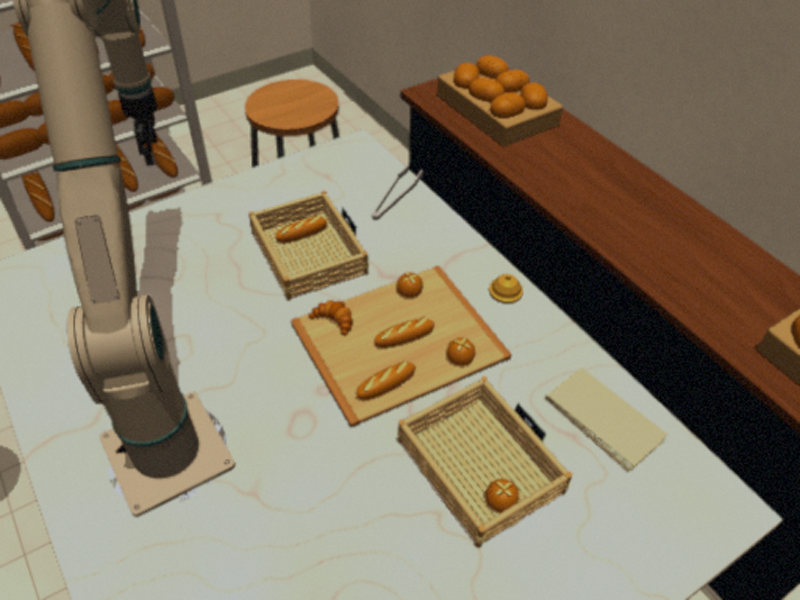

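The left basket (+y) holds the baguette, so it is basket_a. The right one holds the roll, so it is basket_b. Next I'll segment the breads and rectify the view metrically.

```bash
cat > h.py <<'E'
from cell import *
import cv2,numpy as np
def unproj(uv,z,n="top"):
    c=camera_info(n);K=np.array([[c["fx"],0,c["cx"]],[0,c["fy"],c["cy"]],[0,0,1.]])
    p=cv2.undistortPoints(np.array(uv,float).reshape(-1,1,2),K,np.array(c["distortion"],float)).reshape(-1,2)
    T=np.array(c["T"]);d=np.c_[p,np.ones(len(p))]@T[:3,:3].T;o=T[:3,3]
    return o+d*((z-o[2])/d[:,2])[:,None]
def proj(P,n="top"):
    c=camera_info(n);K=np.array([[c["fx"],0,c["cx"]],[0,c["fy"],c["cy"]],[0,0,1.]])
    T=np.linalg.inv(np.array(c["T"]));r,_=cv2.Rodrigues(T[:3,:3])
    return cv2.projectPoints(np.array(P,float).reshape(-1,1,3),r,T[:3,3],K,np.array(c["distortion"],float))[0].reshape(-1,2)
def ortho(im,z,x0,x1,y0,y1,s,n="top"):
    X,Y=np.meshgrid(np.arange(x1,x0,-1/s),np.arange(y1,y0,-1/s),indexing="ij")
    uv=proj(np.stack([X,Y,0*X+z],-1),n).reshape(X.shape+(2,)).astype(np.float32)
    return cv2.remap(im,uv[...,0],uv[...,1],cv2.INTER_CUBIC)
def breads(im,z,n="top",lo=2500):
    h=cv2.cvtColor(cv2.GaussianBlur(im,(3,3),0),cv2.COLOR_RGB2HSV)
    return h
E
python3 - <<'E'
from h import *
im=get_image("top")
o=ortho(im,35,330,650,-400,400,2)   # 640 x 1600
h=cv2.cvtColor(o,cv2.COLOR_RGB2HSV)
m=((h[...,0]<16)&(h[...,1]>130)&(h[...,2]>25)).astype(np.uint8)
m=cv2.morphologyEx(cv2.morphologyEx(m,cv2.MORPH_CLOSE,np.ones((17,17))),cv2.MORPH_OPEN,np.ones((25,25)))
n,l,st,ce=cv2.connectedComponentsWithStats(m)
for i in range(1,n):
    pts=np.argwhere(l==i)[:,::-1].astype(np.float32)
    r=cv2.minAreaRect(pts);px,py=r[0]
    e=np.linalg.eigh(np.cov(pts.T));v=e[1][:,1]
    print("ctr x %.0f y %.0f  rectctr x %.0f y %.0f size %.0f %.0f  yaw of long axis %.3f area %.0f"%(650-ce[i][1]/2,400-ce[i][0]/2,650-py/2,400-px/2,r[1][0]/2,r[1][1]/2,np.arctan2(-v[0],-v[1])%np.pi,st[i][4]/4))
v=o[:,:,::-1].copy();v[cv2.morphologyEx(m,cv2.MORPH_GRADIENT,np.ones((3,3)))>0]=(0,255,0)
b=ortho(im,66,330,650,-400,400,2)[:,:,::-1]
v=np.vstack([cv2.resize(v,(800,300))[:],cv2.resize(b,(800,300),interpolation=cv2.INTER_AREA)])
cv2.imwrite("pics/o1.png",v[:600])
E
```

```text
ctr x 626 y 100  rectctr x 625 y 100 size 50 58  yaw of long axis 1.519 area 2310
ctr x 611 y -120  rectctr x 612 y -120 size 61 58  yaw of long axis 2.481 area 2738
ctr x 573 y -8  rectctr x 574 y -8 size 20 17  yaw of long axis 0.008 area 335
ctr x 555 y -27  rectctr x 554 y -27 size 25 17  yaw of long axis 0.051 area 412
ctr x 529 y 396  rectctr x 528 y 396 size 72 9  yaw of long axis 3.140 area 629
ctr x 542 y -0  rectctr x 543 y -0 size 31 18  yaw of long axis 0.030 area 519
ctr x 518 y -21  rectctr x 518 y -21 size 14 12  yaw of long axis 3.088 area 194
ctr x 494 y 2  rectctr x 495 y 1 size 40 22  yaw of long axis 0.249 area 678
ctr x 439 y -91  rectctr x 440 y -94 size 133 35  yaw of long axis 0.011 area 2638
ctr x 480 y -396  rectctr x 480 y -396 size 26 8  yaw of long axis 3.126 area 205
ctr x 442 y 116  rectctr x 443 y 116 size 62 102  yaw of long axis 2.031 area 3739
ctr x 458 y -113  rectctr x 458 y -112 size 29 15  yaw of long axis 0.103 area 422
ctr x 352 y 8  rectctr x 352 y 11 size 303 21  yaw of long axis 1.482 area 4956
```

View pics/o1.png

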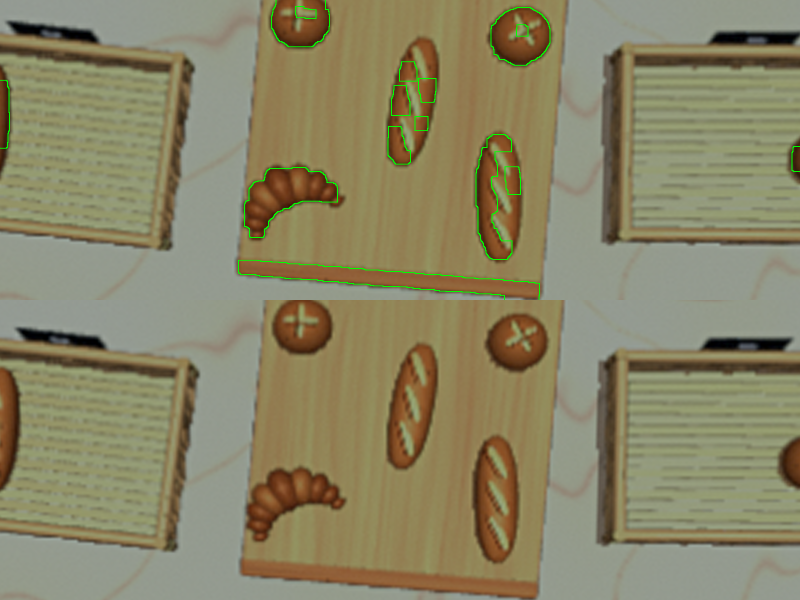

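Run:
```python
from h import *
im=get_image("top")
def grid(o,x1,y1,s):
    o=np.ascontiguousarray(o[:,:,::-1])
    for x in range(0,1000,50):
        r=int((x1-x)*s)
        if 0<=r<o.shape[0]: o[r,::6]=(255,0,0);cv2.putText(o,str(x),(0,r),0,.4,(0,0,255))
    for y in range(-600,600,50):
        c=int((y1-y)*s)
        if 0<=c<o.shape[1]: o[::6,c]=(255,0,0);cv2.putText(o,str(y),(c,10),0,.4,(0,0,255))
    return o
cv2.imwrite("pics/board.png",grid(ortho(im,36,345,685,-170,170,1.75),685,170,1.75))
L=grid(ortho(im,66,385,625,200,460,1.53)[:,:398],625,460,1.53)
R=grid(ortho(im,66,385,625,-450,-190,1.53)[:,:398],625,-190,1.53)
cv2.imwrite("pics/bask.png",np.hstack([L,R]))
```

```text
(no output)
```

View pics/board.png

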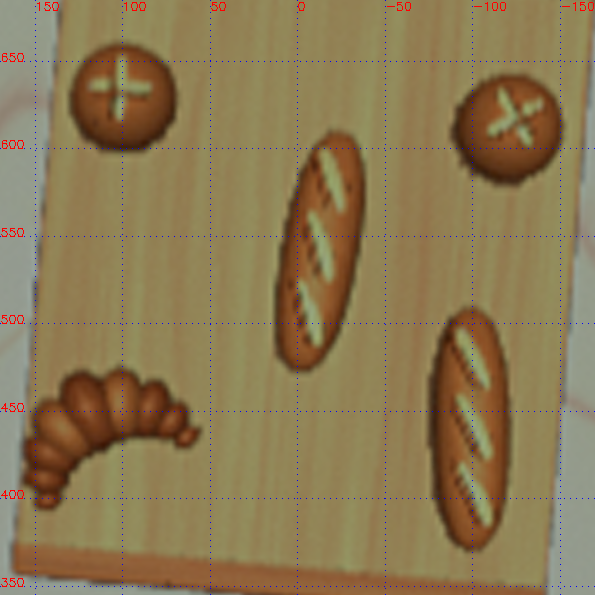

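View pics/bask.png

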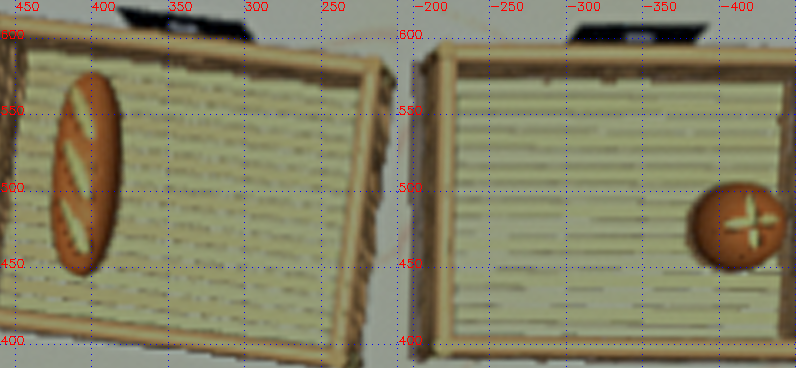

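Run:
```python
from h import *
im=get_image("top")
C={"A":[(145,268),(293,287),(277,402),(123,381)],"B":[(527,282),(682,282),(686,397),(531,398)]}
big=cv2.resize(im[:,:,::-1],None,fx=3.2,fy=3.2,interpolation=cv2.INTER_CUBIC)
tiles=[]
for k,c in C.items():
    P=unproj(np.array(c)/1.5625,66)[:,:2];ctr=P.mean(0)
    ex=((P[0]-P[3])+(P[1]-P[2]));ey=(P[0]-P[1])+(P[3]-P[2])
    y1=np.arctan2(ex[1],ex[0]);y2=np.arctan2(-ey[0],ey[1]);yaw=(y1+y2)/2
    print(k,ctr.round(1),"sizes",np.linalg.norm(ex)/2,np.linalg.norm(ey)/2,"yaw",y1,y2)
    R=np.array([[np.cos(yaw),-np.sin(yaw)],[np.sin(yaw),np.cos(yaw)]])
    for a,b,z in((102,132,66),(90,120,66),(90,120,6)):
        q=np.array([(a,b),(a,-b),(-a,-b),(-a,b)])@R.T+ctr
        uv=proj(np.c_[q,[z]*4])*3.2+1.1
        cv2.polylines(big,[uv.round().astype(int)],True,(0,0,255) if z>10 else (255,0,0),1)
    # in bread
    cx,cy=proj([[*ctr,40]])[0]*3.2
    tiles.append(big[int(cy)-180:int(cy)+180,int(cx)-200:int(cx)+200])
    print("origin px",cx-200,cy-180)
cv2.imwrite("pics/fit.png",np.hstack(tiles))
```

```text
A [498.7 345.7] sizes 200.47984345844978 268.76592889382124 yaw -0.12383198696559482 -0.12647145742618326
origin px 235.18790823266102 507.4939770197234
B [ 490.3 -343.4] sizes 201.3502564988365 272.91032106263236 yaw -0.008351242575097355 0.0014310079176335342
origin px 1035.6089253129321 518.1180720037579
```

View pics/fit.png

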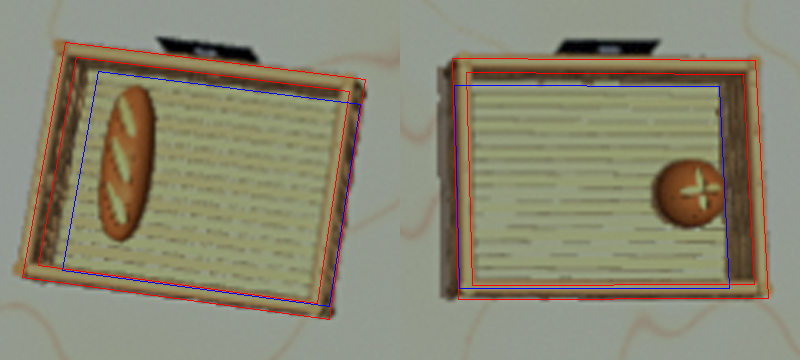

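Measured positions in mm:

| Item | x | y | yaw (rad) |
|---|---|---|---|
| Baguette 1 | 542 | -13 | -0.164 |
| Baguette 2 | 440 | -99 | 0 |
| Roll 1 | 630 | 99 | – |
| Roll 2 | 611 | -120 | – |
| Basket A | 498 | 351 | -0.125 |
| Basket B | 491 | -345 | 0 |

The sizes agree with the given ones. I'll go to baguette 1 first.

```bash
cat > d.py <<'E'
# usage: d.py x0 y0 z0 yaw0  x y z yaw [x y z yaw ...] -> tool-frame deltas from commanded start pose
import sys,numpy as np
a=np.array(sys.argv[1:],float).reshape(-1,4);s=a[0];c,n=np.cos(s[3]),np.sin(s[3])
for w in a[1:]:
    d=w-s;t=-(d[3]);print(np.round([c*d[0]+n*d[1],n*d[0]-c*d[1],-d[2]],1),"az",round((t+np.pi)%(2*np.pi)-np.pi,3))
E
python3 -c "
from cell import *
s=read_state();print(s['tool_rot'],s['eef_pos'])"
python3 d.py 248.2 600.8 231.3 2.75  542 -13 120 2.978 542 -13 21 2.978
```

```text
[-3.14064119e+00 -2.32763484e-05  2.74979376e+00] [248.0591213  600.47783843 230.84865023]
[-505.8 -455.2  111.3] az -0.228
[-505.8 -455.2  210.3] az -0.228
```

Request:
play_rows(deltas=[-506,-455,111,0,0,-0.228,1,-506,-455,111,0,0,-0.228,1,-506,-455,111,0,0,-0.228,1,-506,-455,111,0,0,-0.228,1,-506,-455,111,0,0,-0.228,1,-506,-455,111,0,0,-0.228,1,-506,-455,111,0,0,-0.228,1,-506,-455,111,0,0,-0.228,1,-506,-455,111,0,0,-0.228,1,-506,-455,111,0,0,-0.228,1])

```text
clock: 1.5
eef_pos: [515.6, 42.7, 130.5]
tool_rot: [3.141, 0.001, 2.978]
force: [0.6, -0.2, -0.0]
width: 85.3
gripper_force: 0.0
```

Request:
play_rows(deltas=[0,0,0,0,0,0,1,0,0,0,0,0,0,1])

```text
clock: 1.75
eef_pos: [514.3, 44.8, 130.6]
tool_rot: [3.141, -0.001, 2.977]
force: [-0.0, 0.3, -0.1]
width: 85.5
gripper_force: 0.0
```

```bash
python3 d.py 514.3 44.8 131 2.978  542 -13 110 2.978 542 -13 21 2.978
```

```text
[-36.7 -52.5  21. ] az 0.0
[-36.7 -52.5 110. ] az 0.0
```

Request:
play_rows(deltas=[-37,-52,21,0,0,0,1,-37,-52,21,0,0,0,1,-37,-52,45,0,0,0,1,-37,-52,55,0,0,0,1,-37,-52,55,0,0,0,1])

```text
clock: 2.38
eef_pos: [541.9, -11.2, 75.4]
tool_rot: [3.141, -0.002, 2.98]
force: [0.0, -0.0, 1.1]
width: 85.5
gripper_force: 0.0
```

Run:
```python
from h import *
print(read_state()["eef_pos"])
a=get_image("top")[150:290,150:340,::-1]
b=get_image("side")[150:300,170:360,::-1]
cv2.imwrite("pics/p1.png",np.hstack([cv2.resize(a,(400,295),interpolation=2),cv2.resize(b,(400,295),interpolation=2)]))
```

```text
[541.89347306 -11.23693691  75.38088483]
```

View pics/p1.png

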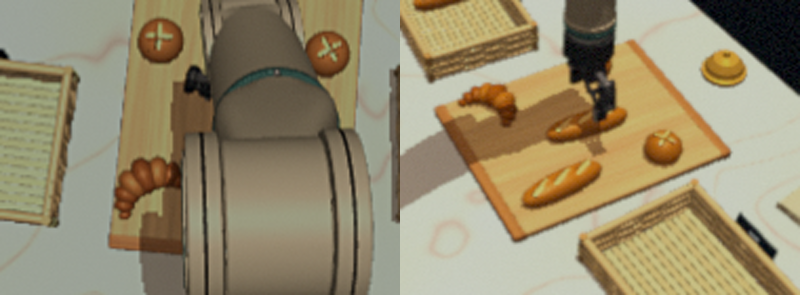

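The side view shows the fingers straddling the baguette in line with it, at about (605,100). I'll go down and grip.

Request:
play_rows(deltas=[0,2,20,0,0,0,1,0,2,40,0,0,0,1,0,2,54,0,0,0,1,0,2,54,0,0,0,1,0,2,54,0,0,0,0.3,0,2,54,0,0,0,0.3,0,2,54,0,0,0,0.3,0,2,54,0,0,0,0.3,0,2,54,0,0,0,0.3,0,2,54,0,0,0,0.3])

```text
clock: 3.72
eef_pos: [543.5, -11.1, 22.6]
tool_rot: [3.141, 0.001, 2.978]
force: [0.0, -0.3, 6.7]
width: 40.8
gripper_force: 61.7
```

```bash
python3 d.py 543 -10 22 2.978  543 -10 112 2.978 492.5 279 112 3.017
```

```text
[  0.   0. -90.] az 0.0
[ 96.9 276.9 -90. ] az -0.039
```

Request:
play_rows(deltas=[0,0,-15,0,0,0,0.3,0,0,-35,0,0,0,0.3,0,0,-60,0,0,0,0.3,0,0,-85,0,0,0,0.3,0,0,-90,0,0,0,0.3,0,0,-90,0,0,0,0.3])

```text
clock: 4.47
eef_pos: [542.9, -10.9, 111.9]
tool_rot: [3.141, 0.0, 2.978]
force: [0.3, 0.7, -0.9]
width: 41.1
gripper_force: 60.8
```

Request:
play_rows(deltas=[8,24,0,0,0,0,0.3,24,68,0,0,0,0,0.3,40,114,0,0,0,-0.02,0.3,56,160,0,0,0,-0.03,0.3,72,206,0,0,0,-0.039,0.3,88,250,0,0,0,-0.039,0.3,97,278,0,0,0,-0.039,0.3,97,278,0,0,0,-0.039,0.3,97,278,0,0,0,-0.039,0.3])

```text
clock: 5.6
eef_pos: [492.2, 277.7, 110.7]
tool_rot: [-3.139, -0.001, 3.016]
force: [-0.7, -0.8, -1.0]
width: 40.7
gripper_force: 60.8
```

Run:
```python
from h import *
print(read_state()["eef_pos"])
a=get_image("top")[150:290,60:250,::-1]
b=get_image("side")[70:220,120:310,::-1]
cv2.imwrite("pics/p2.png",np.hstack([cv2.resize(a,(400,295),interpolation=2),cv2.resize(b,(400,295),interpolation=2)]))
```

```text
[492.20448973 277.65952394 110.73069534]
```

View pics/p2.png

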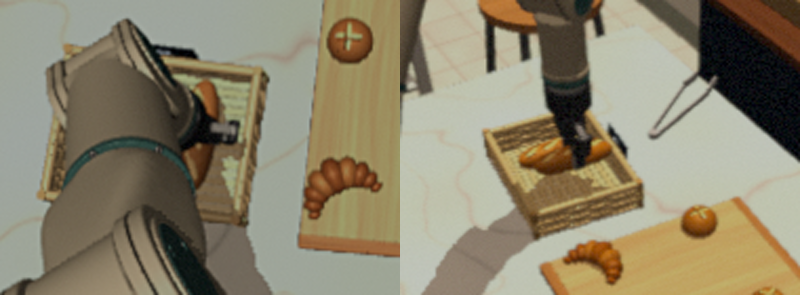

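Request:
play_rows(deltas=[0,2,25,0,0,0,0.3,0,2,50,0,0,0,0.3,0,2,72,0,0,0,0.3,0,2,88,0,0,0,0.3,0,2,96,0,0,0,0.3,0,2,99,0,0,0,0.3,0,2,100,0,0,0,0.3,0,2,100,0,0,0,0.3])

```text
clock: 6.7
eef_pos: [492.9, 279.8, 15.5]
tool_rot: [-3.14, 0.0, 3.015]
force: [-7.0, -3.4, 30.0]
width: 41.0
gripper_force: 69.1
```

Request:
play_rows(deltas=[0,0,-3,0,0,0,0.3,0,0,-3,0,0,0,0.3])

```text
clock: 6.95
eef_pos: [493.7, 281.3, 15.5]
tool_rot: [3.14, 0.002, 3.016]
force: [0.8, 0.6, 2.6]
width: 40.9
gripper_force: 62.5
```

Run:
```python
from h import *
b=get_image("side")[110:210,140:270,::-1]
cv2.imwrite("pics/p3.png",cv2.resize(b,(780,600),interpolation=2))
```

```text
(no output)
```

View pics/p3.png

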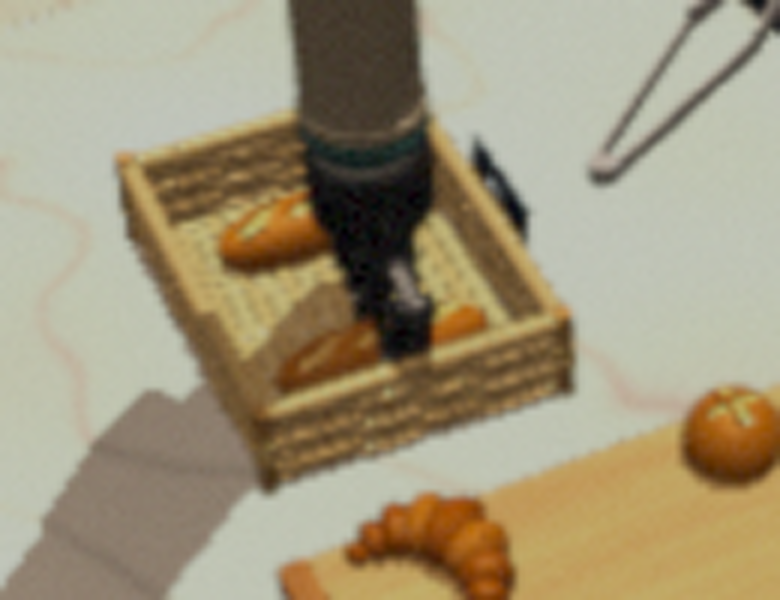

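It lies level on the floor next to the wall and the force is near zero, so I'll release.

Request:
play_rows(deltas=[0,0,0,0,0,0,0.52,0,0,0,0,0,0,0.6,0,0,0,0,0,0,0.6,0,0,0,0,0,0,0.6,0,0,-15,0,0,0,0.6,0,0,-45,0,0,0,0.6,0,0,-100,0,0,0,0.6,0,0,-110,0,0,0,0.8,0,0,-110,0,0,0,1])

```text
clock: 8.12
eef_pos: [492.9, 280.6, 125.2]
tool_rot: [3.142, 0.001, 3.016]
force: [-0.3, 0.3, 0.1]
width: 83.4
gripper_force: 0.0
```

```bash
python3 d.py 492.9 280.6 125.2 3.016 440 -99 100 3.14
```

```text
[   4.9 -383.2   25.2] az -0.124
```

Request:
play_rows(deltas=[5,-383,5,0,0,-0.124,1,5,-383,5,0,0,-0.124,1,5,-383,25,0,0,-0.124,1,5,-383,25,0,0,-0.124,1,5,-383,25,0,0,-0.124,1,5,-383,25,0,0,-0.124,1,5,-383,25,0,0,-0.124,1,5,-383,25,0,0,-0.124,1,5,-383,25,0,0,-0.124,1,5,-383,25,0,0,-0.124,1])

```text
clock: 9.38
eef_pos: [440.5, -96.3, 99.6]
tool_rot: [3.141, -0.0, -3.139]
force: [0.0, 0.1, 0.4]
width: 85.6
gripper_force: 0.0
```

Run:
```python
from h import *
im=get_image("top")
a=im[160:270,70:200,::-1]
b=get_image("side")[130:320,150:360,::-1]
o=ortho(im,24,385,625,215,455,1.6)[:,:,::-1]
cv2.imwrite("pics/p4.png",np.hstack([o[:384,:384],cv2.resize(b,(416,384),interpolation=2)]))
```

```text
(no output)
```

View pics/p4.png

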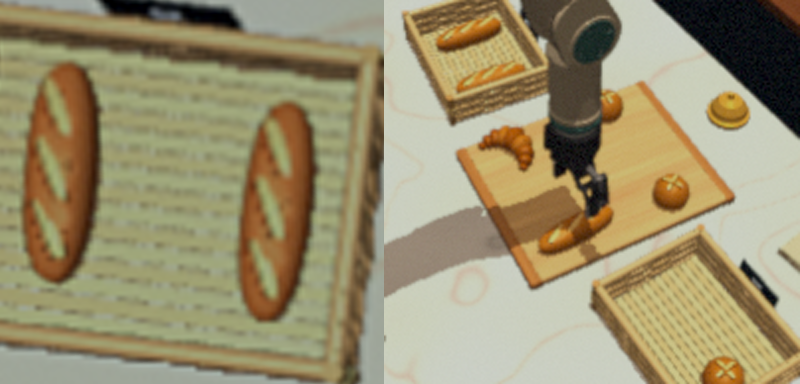

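Baguette 1 lies at (493,282), as commanded. The free slot for the next one is centred at (503,349).

Request:
play_rows(deltas=[0,-3,30,0,0,0,1,0,-3,55,0,0,0,1,0,-3,70,0,0,0,1,0,-3,78,0,0,0,1,0,-3,78,0,0,0,0.3,0,-3,78,0,0,0,0.3,0,-3,78,0,0,0,0.3,0,-3,78,0,0,0,0.3,0,-3,78,0,0,0,0.3,0,-3,78,0,0,0,0.3])

```text
clock: 10.72
eef_pos: [440.5, -101.1, 22.4]
tool_rot: [-3.141, 0.001, 3.141]
force: [-0.9, 1.3, 5.8]
width: 40.7
gripper_force: 61.5
```

Request:
play_rows(deltas=[0,0,-15,0,0,0,0.3,0,0,-35,0,0,0,0.3,0,0,-60,0,0,0,0.3,0,0,-88,0,0,0,0.3,0,0,-93,0,0,0,0.3,0,0,-93,0,0,0,0.3])

```text
clock: 11.48
eef_pos: [440.1, -101.4, 114.6]
tool_rot: [-3.141, 0.0, 3.14]
force: [-0.8, 0.1, -0.7]
width: 40.9
gripper_force: 60.9
```

```bash
python3 d.py 440 -99 115 3.142 503 349 115 3.027
```

```text
[-63.2 448.   -0. ] az 0.115
```

Request:
play_rows(deltas=[-3,22,0,0,0,0.0,0.3,-10,72,0,0,0,0.02,0.3,-18,124,0,0,0,0.04,0.3,-25,176,0,0,0,0.06,0.3,-32,228,0,0,0,0.08,0.3,-40,280,0,0,0,0.1,0.3,-47,332,0,0,0,0.115,0.3,-54,384,0,0,0,0.115,0.3,-61,432,0,0,0,0.115,0.3,-63,450,0,0,0,0.115,0.3])

```text
clock: 12.72
eef_pos: [502.2, 352.5, 113.1]
tool_rot: [3.141, -0.002, 3.03]
force: [-0.7, -0.2, -2.0]
width: 41.0
gripper_force: 60.9
```

Request:
play_rows(deltas=[0,0,0,0,0,0,0.3,0,0,0,0,0,0,0.3])

```text
clock: 12.98
eef_pos: [503.4, 345.9, 113.8]
tool_rot: [-3.138, -0.001, 3.024]
force: [0.5, 0.1, -0.3]
width: 40.7
gripper_force: 60.9
```

Request:
play_rows(deltas=[0,0,15,0,0,0,0.3,0,0,30,0,0,0,0.3,0,0,40,0,0,0,0.3,0,0,40,0,0,0,0.3,0,0,40,0,0,0,0.3])

```text
clock: 13.6
eef_pos: [503.7, 348.9, 74.8]
tool_rot: [3.141, 0.0, 3.026]
force: [0.3, 0.4, -0.8]
width: 40.8
gripper_force: 60.9
```

Settled on target. Down to z≈16.

Request:
play_rows(deltas=[0,0,20,0,0,0,0.3,0,0,38,0,0,0,0.3,0,0,50,0,0,0,0.3,0,0,57,0,0,0,0.3,0,0,60,0,0,0,0.3,0,0,60,0,0,0,0.3])

```text
clock: 14.35
eef_pos: [503.6, 348.8, 14.7]
tool_rot: [3.141, 0.0, 3.026]
force: [0.4, -0.8, -1.2]
width: 40.9
gripper_force: 60.9
```

Request:
play_rows(deltas=[0,0,2,0,0,0,0.3,0,0,4,0,0,0,0.3,0,0,4,0,0,0,0.3])

```text
clock: 14.72
eef_pos: [503.5, 348.6, 10.7]
tool_rot: [-3.142, -0.0, 3.026]
force: [-0.1, 0.0, -0.7]
width: 40.9
gripper_force: 60.9
```

Request:
play_rows(deltas=[0,0,1,0,0,0,0.3,0,0,1,0,0,0,0.52,0,0,1,0,0,0,0.6,0,0,1,0,0,0,0.6,0,0,1,0,0,0,0.6,0,0,-15,0,0,0,0.6,0,0,-50,0,0,0,0.6,0,0,-105,0,0,0,0.6,0,0,-120,0,0,0,1,0,0,-120,0,0,0,1])

```text
clock: 15.98
eef_pos: [504.3, 349.1, 132.5]
tool_rot: [3.14, 0.002, 3.026]
force: [-0.4, -0.0, -0.7]
width: 84.2
gripper_force: 0.0
```

```bash
python3 d.py 503.5 348.5 130.7 3.026 630 99 120 1.571;python3 d.py 630 99 120 1.571 491 -273 120 1.571; python3 d.py 491 -273 120 1.571 611 -120 110 1.571; python3 d.py 611 -120 120 1.571 491 -345 120 1.571
```

```text
[-154.4 -233.2   10.7] az 1.455
[-372.  -139.1   -0. ] az 0.0
[153. 120.  10.] az 0.0
[-225. -120.   -0.] az 0.0
```

Request:
play_rows(deltas=[-154,-233,11,0,0,1.455,1,-154,-233,11,0,0,1.455,1,-154,-233,11,0,0,1.455,1,-154,-233,11,0,0,1.455,1,-154,-233,11,0,0,1.455,1,-154,-233,11,0,0,1.455,1,-154,-233,11,0,0,1.455,1,-154,-233,11,0,0,1.455,1,-154,-233,11,0,0,1.455,1,-154,-233,11,0,0,1.455,1])

```text
clock: 17.23
eef_pos: [628.9, 99.4, 118.7]
tool_rot: [-3.14, 0.001, 1.573]
force: [0.3, -0.5, 0.1]
width: 85.5
gripper_force: 0.0
```

Request:
play_rows(deltas=[0,0,15,0,0,0,1,0,0,30,0,0,0,1,0,0,30,0,0,0,1])

```text
clock: 17.6
eef_pos: [628.0, 99.1, 87.5]
tool_rot: [-3.138, 0.001, 1.571]
force: [-0.3, 0.8, -0.3]
width: 85.6
gripper_force: 0.0
```

Run:
```python
from h import *
o=ortho(get_image("top"),24,385,625,215,455,1.6)[:,:,::-1]
b=get_image("side")[130:320,150:360,::-1]
cv2.imwrite("pics/p5.png",np.hstack([o[:384,:384],cv2.resize(b,(416,384),interpolation=2)]))
```

```text
(no output)
```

View pics/p5.png

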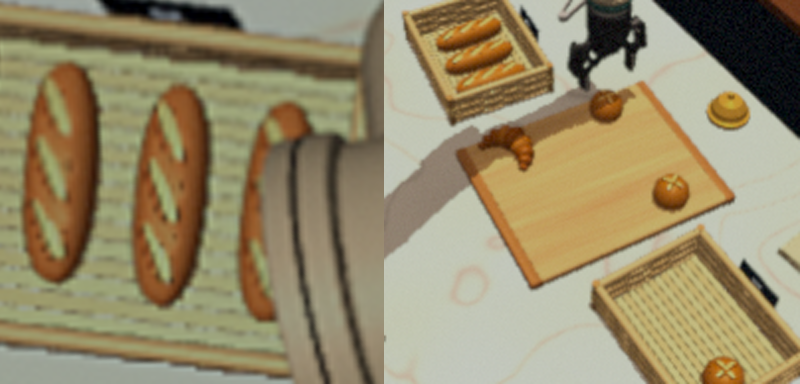

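All three baguettes lie parallel in basket A. Now I'll grip roll 1.

Request:
play_rows(deltas=[0,2,20,0,0,0,1,0,2,42,0,0,0,1,0,2,58,0,0,0,1,0,2,65,0,0,0,1,0,2,65,0,0,0,1,0,2,65,0,0,0,0.5,0,2,65,0,0,0,0.5,0,2,65,0,0,0,0.5,0,2,65,0,0,0,0.5,0,2,65,0,0,0,0.5])

```text
clock: 18.95
eef_pos: [632.5, 99.6, 26.0]
tool_rot: [3.14, -0.0, 1.571]
force: [0.7, 0.8, 5.8]
width: 58.4
gripper_force: 64.7
```

Request:
play_rows(deltas=[0,0,-15,0,0,0,0.5,0,0,-35,0,0,0,0.5,0,0,-60,0,0,0,0.5,0,0,-88,0,0,0,0.5,0,0,-97,0,0,0,0.5,0,0,-97,0,0,0,0.5])

```text
clock: 19.7
eef_pos: [632.0, 99.6, 122.6]
tool_rot: [3.14, -0.0, 1.571]
force: [-0.1, 0.1, -1.1]
width: 58.2
gripper_force: 64.4
```

Request:
play_rows(deltas=[-20,-8,0,0,0,0,0.5,-66,-25,0,0,0,0,0.5,-114,-43,0,0,0,0,0.5,-162,-61,0,0,0,0,0.5,-210,-79,0,0,0,0,0.5,-258,-97,0,0,0,0,0.5,-306,-115,0,0,0,0,0.5,-350,-132,0,0,0,0,0.5,-373,-141,0,0,0,0,0.5,-373,-141,0,0,0,0,0.5])

```text
clock: 20.95
eef_pos: [487.1, -276.9, 120.7]
tool_rot: [-3.138, 0.001, 1.565]
force: [-0.1, 0.5, -1.0]
width: 58.1
gripper_force: 64.3
```

Request:
play_rows(deltas=[0,0,0,0,0,0,0.5,0,0,20,0,0,0,0.5,0,0,45,0,0,0,0.5,0,0,65,0,0,0,0.5,0,0,65,0,0,0,0.5])

```text
clock: 21.58
eef_pos: [489.9, -271.2, 55.2]
tool_rot: [-3.138, -0.002, 1.573]
force: [0.1, 0.6, -0.5]
width: 58.0
gripper_force: 64.3
```

Request:
play_rows(deltas=[0,0,15,0,0,0,0.5,0,0,28,0,0,0,0.5,0,0,36,0,0,0,0.5,0,0,40,0,0,0,0.5,0,0,42,0,0,0,0.5,0,0,42,0,0,0,0.5])

```text
clock: 22.32
eef_pos: [490.6, -273.7, 14.8]
tool_rot: [3.141, 0.0, 1.571]
force: [0.1, 0.0, -0.3]
width: 57.7
gripper_force: 64.3
```

Request:
play_rows(deltas=[0,0,1,0,0,0,0.5,0,0,1,0,0,0,0.75,0,0,1,0,0,0,0.95,0,0,1,0,0,0,0.95,0,0,1,0,0,0,0.95,0,0,-15,0,0,0,0.95,0,0,-50,0,0,0,1,0,0,-90,0,0,0,1,0,0,-105,0,0,0,1,0,0,-105,0,0,0,1])

```text
clock: 23.58
eef_pos: [491.2, -273.9, 121.0]
tool_rot: [3.139, 0.001, 1.571]
force: [0.3, 0.5, -0.3]
width: 85.6
gripper_force: 0.0
```

Request:
play_rows(deltas=[153,121,0,0,0,0,1,153,121,0,0,0,0,1,153,121,10,0,0,0,1,153,121,30,0,0,0,1,153,121,30,0,0,0,1,153,121,30,0,0,0,1])

```text
clock: 24.32
eef_pos: [610.1, -122.8, 89.1]
tool_rot: [-3.139, 0.001, 1.568]
force: [-0.0, 0.1, -0.5]
width: 85.1
gripper_force: 0.0
```

Run:
```python
from h import *
im=get_image("top")
o=ortho(im,28,385,625,-455,-215,1.6)[:,:,::-1]
b=get_image("side")[180:370,220:430,::-1]
cv2.imwrite("pics/p6.png",np.hstack([o[:384,:384],cv2.resize(b,(416,384),interpolation=2)]))
```

```text
(no output)
```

View pics/p6.png

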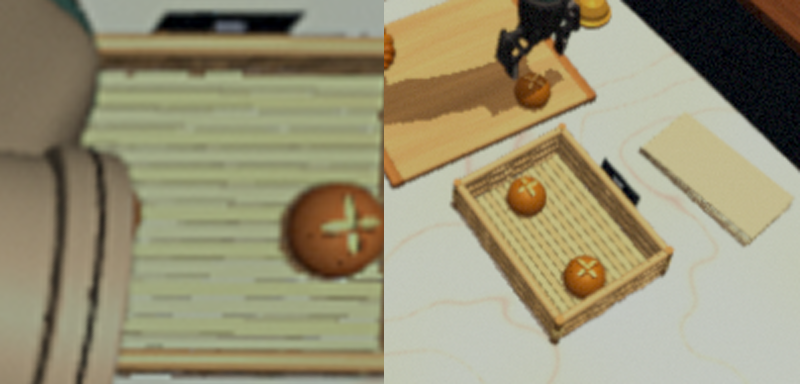

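Roll 1 sits upright in basket B. The slot for the last roll is at (489,-348). Now I'll grip roll 2.

Request:
play_rows(deltas=[1,1,20,0,0,0,1,1,1,42,0,0,0,1,1,1,58,0,0,0,1,1,1,66,0,0,0,1,1,1,66,0,0,0,1,1,1,66,0,0,0,0.5,1,1,66,0,0,0,0.5,1,1,66,0,0,0,0.5,1,1,66,0,0,0,0.5,1,1,66,0,0,0,0.5])

```text
clock: 25.68
eef_pos: [613.5, -119.7, 24.9]
tool_rot: [3.14, 0.0, 1.571]
force: [-1.4, -0.6, 5.1]
width: 58.1
gripper_force: 64.4
```

Request:
play_rows(deltas=[0,0,-15,0,0,0,0.5,0,0,-35,0,0,0,0.5,0,0,-60,0,0,0,0.5,0,0,-88,0,0,0,0.5,0,0,-97,0,0,0,0.5,0,0,-97,0,0,0,0.5])

```text
clock: 26.42
eef_pos: [613.0, -119.6, 121.6]
tool_rot: [3.14, 0.0, 1.571]
force: [0.4, 0.7, -0.3]
width: 58.1
gripper_force: 64.2
```

Request:
play_rows(deltas=[-18,-10,0,0,0,0,0.5,-55,-30,0,0,0,0,0.5,-95,-52,0,0,0,0,0.5,-135,-73,0,0,0,0,0.5,-175,-95,0,0,0,0,0.5,-210,-114,0,0,0,0,0.5,-228,-124,0,0,0,0,0.5,-228,-124,0,0,0,0,0.5,-228,-124,0,0,0,0,0.5,-228,-124,0,0,0,0,0.5])

```text
clock: 27.68
eef_pos: [489.9, -345.4, 120.6]
tool_rot: [3.141, -0.001, 1.574]
force: [-0.7, -0.9, -0.9]
width: 58.3
gripper_force: 64.2
```

Request:
play_rows(deltas=[0,0,20,0,0,0,0.5,0,0,45,0,0,0,0.5,0,0,65,0,0,0,0.5,0,0,82,0,0,0,0.5,0,0,94,0,0,0,0.5,0,0,102,0,0,0,0.5,0,0,107,0,0,0,0.5,0,0,107,0,0,0,0.5])

```text
clock: 28.68
eef_pos: [488.6, -347.6, 13.6]
tool_rot: [3.142, -0.0, 1.571]
force: [-0.9, -0.6, -1.3]
width: 58.2
gripper_force: 64.2
```

Request:
play_rows(deltas=[0,0,1,0,0,0,0.5,0,0,1,0,0,0,0.75,0,0,1,0,0,0,0.95,0,0,1,0,0,0,0.95,0,0,1,0,0,0,0.95,0,0,-15,0,0,0,0.95,0,0,-50,0,0,0,1,0,0,-90,0,0,0,1,0,0,-140,0,0,0,1,0,0,-140,0,0,0,1])

```text
clock: 29.92
eef_pos: [491.3, -349.4, 159.0]
tool_rot: [3.133, 0.005, 1.571]
force: [-0.1, -0.7, 0.8]
width: 85.3
gripper_force: 0.0
```

Request:
play_rows(deltas=[340,80,-60,0,0,0,1,340,80,-60,0,0,0,1,340,80,-60,0,0,0,1,340,80,-60,0,0,0,1,340,80,-60,0,0,0,1,340,80,-60,0,0,0,1,340,80,-60,0,0,0,1,340,80,-60,0,0,0,1,340,80,-60,0,0,0,1])

```text
clock: 31.05
eef_pos: [568.0, -9.6, 213.4]
tool_rot: [-3.141, 0.001, 1.568]
force: [0.6, 1.0, 0.5]
width: 85.5
gripper_force: 0.0
```

Run:
```python
from h import *
im=get_image("top")
a=im[150:290,50:470,::-1]
b=get_image("side")[100:370,140:430,::-1]
v=np.vstack([cv2.resize(a,(800,267),interpolation=2),np.hstack([cv2.resize(b,(357,332),interpolation=2),np.zeros((332,443,3),np.uint8)])])
cv2.imwrite("pics/p7.png",v)
```

```text
(no output)
```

View pics/p7.png

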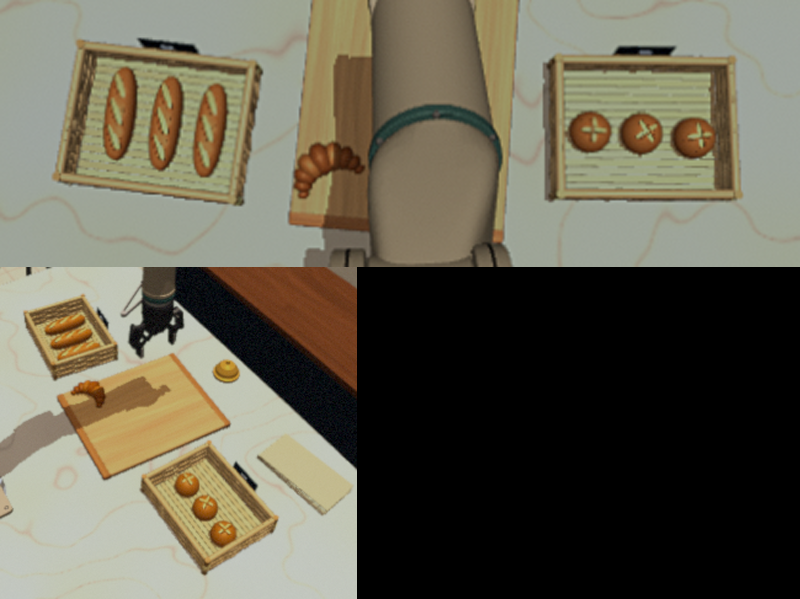

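The three baguettes are parallel in basket A, the three rolls are upright in basket B, and the croissant is where it was. I'll hand it in.

```bash
python3 -c "
from cell import *
print(finish_job())"
```

```text
the job is handed in; nothing more can be done
None
```

I handed the job in at about 31 s: the last pictures show both baguettes parallel in basket A, both rolls upright in basket B and the croissant where it was, but `finish_job()` returned no verdict.

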